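# Seat the base cover, set the bowl stand's leg to its mark and clamp it

## Task

Get the bowl stand on the ledge ready: first press its blue cover plate down until it sits level and flush in the base. Then, with the red cam lever still open, pinch the sliding leg and raise it until its yellow pointer is level with the red tab on the white gauge bar, and swing the cam lever fully shut against the leg while you hold the leg there. Finish still gripping the leg at the mark, do not let go of it, and leave the other things on the ledge where they are.

Things in the scene. Friction and masses are not known exactly. Their poses are not given: they have to be found in the camera images.
- stand: pet-bowl stand bolted to the ledge: dark steel base plate 130 x 290 x 12 mm. Origin: centre of the plate's underside; y axis along the plate's length (post at -y, cover at +y), x across it, z up. The lever is on the post's +x side. A rim 8 mm high above the plate (inside 84 x 94 mm, centred at x 0, y +55 mm) surrounds the cover.
- post (a point): point on the post's axis at the base plate's top (stand frame x 0, y -85 mm, z 12 mm). A fixed 18 mm rod stands here; the sliding leg is a sleeve over it.
- cover: loose blue ceramic cover plate 80 (x) x 90 (y) x 8 mm, 0.13 kg, origin at the centre of its underside. At the start its +y end (away from the post) is propped about 8 mm high on a stiff push-in rubber stud beneath it. Pressed there with 5 to 15 N the stud goes in and stays in, and the plate lies flat, its top 20 mm above the ledge, flush with the rim.
- press (a point): good place to press the cover, above the stud: stand frame x 0, y +88 mm, z 20 mm, i.e. where the top of the seated cover will be; at the start the cover's top is about 9 mm higher there.
- leg (a joint): height of the sliding leg in m: 0 at the bottom, where it starts, 0.085 at most; slides straight up. It weighs 0.25 to 0.4 kg with its lever and sinks by itself whenever it is not held, even with the lever shut, so it has to be kept gripped. Grip it from above across stand x: one finger on the sleeve's plain -x face, the other on the lever's top end.
- leg_top (a point): centre of the leg's black top. The leg is an aluminium sleeve 26 mm (stand x: faces 13 mm either side of the post's axis) x 30 mm (stand y) x 110 mm high; its lower end is 42 mm and this point 152 mm above the ledge at leg 0. A stub 12 mm across and 12 mm high stands on it.
- lever (a joint): angle of the red cam lever, rad: 0 fully shut, upright against the sleeve's +x face; 0.36 to 0.45 at the start, its top leaning out to +x. 62 mm long, 8 thick, 20 wide. Its hinge (along stand y) lies 19 mm to +x of the post's axis and 35 mm above the sleeve's lower end and rises with the leg. Stiff (about 7 N at the tip); stays where it is left.
- lever_tip (a point): outer edge of the lever's top end, 97 mm above the sleeve's lower end when shut, some 5 mm lower when open. Sleeve and lever are 36 mm across together when shut (-13 to +23 mm of the post's axis), 54 to 63 mm open. The sleeve does not yield sideways: with the fingers squeezing, the hand itself must travel 10 to 13 mm to stand -x to shut the lever.
- pointer (a point): outer end of the yellow pointer, a 26 (stand x) x 14 x 4 mm fin on the sleeve's -y side, 45 mm above the sleeve's lower end; it rises with the leg.
- mark: red tab 26 x 10 x 3 mm, fixed on the white upright gauge bar (34 mm to stand -y of the post's axis, top 152 mm above the ledge); origin at its centre. The pointer is right when it is at the same height. The leg has to rise by the height of mark over pointer, 30 to 55 mm.
- jar: bystander: closed white ceramic cookie jar with blue lid, 140 mm across, 164 mm high, origin at the centre of its underside; leave it alone
- flask: bystander: green flask, 66 mm across, 190 mm high, origin under its centre; leave it alone
- tin: bystander: metal tin, 80 mm across, 85 mm high, origin under its centre; leave it alone
- brush: bystander: grooming brush lying flat, origin on its underside; leave it alone
- bowl_ring: bystander: steel ring 130 mm across, 10 mm high, lying flat, origin under its centre; leave it alone
- dish: bystander: steel bowl 120 mm across, 40 mm high, origin under its centre; leave it alone
Not all that is in view belongs to the job. There is more than one size of the cover; the job needs the middle-sized.

How it is judged (in metres and radians):
On the way, in this order (a step that is already met when the one before it is completed fails the run):
1. the cover plate is pressed level into the base, before the leg is raised (angle between cover's own z axis and vertical below 0.035 rad and z of cover in the frame of stand below 0.0145 m and value of joint leg below 0.012 m), for 0.2 s.
2. the leg is gripped with its pointer level with the tab, the lever still open (z of pointer in the frame of mark between -0.005 and 0.005 m and contact force between the fingers and leg above 2 N and value of joint lever above 0.15 rad), for 0.2 s.
3. the lever is swung shut with the leg still held at the mark (z of pointer in the frame of mark between -0.005 and 0.005 m and contact force between the fingers and leg above 2 N and value of joint lever below 0.06 rad), for 0.2 s.
At the end, for the whole second after the job is handed in: The cover lies level (within 2 degrees) and flush (within about 2.5 mm) in the base; the gripper still holds the leg (more than 2 N on it) with the pointer within 5 mm of the tab's height, and the cam lever is within 0.06 rad of fully shut, all through the last second (all of step 3 and angle between cover's own z axis and vertical below 0.035 rad and z of cover in the frame of stand below 0.0145 m and contact force between leg and cover below 0.5 N); the arm keeps its last pose, push and grip.
It fails at once if a bystander is pushed more than 30 mm (distance of any of jar, flask, tin, brush, bowl_ring, dish from where it was at the start of the episode above 0.03 m).
It fails at once if the lever is shut while the leg is away from the mark (value of joint lever below 0.06 rad and not (z of pointer in the frame of mark between -0.012 and 0.012 m)).
It also fails if it takes over 48 s, if anything falls off the work surface, if the arm or the gripper's body presses on something with over 40 N, if the wrist force passes 120 N, or if a joint passes its speed limit or range.

## Robot

A 6-joint arm with a two-finger parallel gripper is mounted at the origin on the work surface. World frame = base frame: x ahead of the robot, y to its left, z up, the work surface at z = 0. Lengths are in mm, angles in rad, forces in N, time in s.
With the tool pointing down it reaches from about 300 to 775 mm from the base axis. Payload 14.6 kg.
Tool frame: the origin (TCP) lies at the very end of the fingers, on their centre line; the grasp point (between the pads) lies 19 mm behind it; z points along the fingers, y is the line along which they close (so a half turn about z gives the same grasp; the last joint's range is limited). The gripper opens to 94 mm and grips with 3 to 60 N. Pads are 16 mm wide; open, the fingers measure 119 mm over their backs; the gripper's body (75 mm by 177 mm) begins 78 mm behind the grasp point.
Start: joints at [1.11, 0.3, 1.521, -0, 1.321, -0.067], TCP at [211.032, 507.893, 205.446] pointing down, gripper open.
Joint ranges: [-3.03, 3.03], [-0.79, 2.21], [0.23, 2.52], [-1.04, 4.18], [0, 3.07], [-2.55, 2.55]. Speed limits (rad/s): [2.22, 2.22, 2.57, 3.14, 3.14, 3.14].

## Interface

Orientations are given as [roll, pitch, yaw] about the fixed x, y, z axes, in that order (R = Rz(yaw) Ry(pitch) Rx(roll)).
In Python, from cell import manip, camera, get_calibration gives the robot as it stands. The module is installed in compiled form; this text tells all that it offers.
- The arm moves only by the tool jog_arm, never from a script. Its argument "plan" is one flat list of numbers, 6 for each row, row after row: the shift along the world's x, y, z in m, then the turn, a rotation vector about the world's x, y, z in degrees. A call has 1 to 20 rows; each row is the pose to reach, as a shift and turn from the pose commanded when the call began; what a row does not reach only later rows make up. A row lasts 1/10 s, in which the tool goes at most 50 mm and 8.59 degrees, less where a joint would pass 70% of its speed; a pose out of reach is approached as far as the arm can. A call with a gripper value outside its range is refused whole. "claw" is the finger opening in m, from 0 to 0.094, set as the call begins (left out, the last holds). The fingers move at their own pace and stop on an object; "force" is the grip in N (left out, the last holds). Time passes only in rows, so rows that repeat a pose let the fingers close. It gives the time, the measured TCP pose, the force, the opening and the grip force at its end, in the units of the state.
- manip.read_state(): the state, without advancing time (a new reading comes with each control period).
- camera(name): name is "scene" or "top" or "wrist"; returns (picture, depth): 400x640x3 uint8, red, green, blue; 400x640 float32, mm along the optical axis (not along the pixel's ray), 0 where there is no reading.
- get_calibration(name): a dict with "fx", "fy", "cx", "cy" (pixels), "k1" (the pictures are not rectified: a ray, as slopes to the right and down, at radius r is drawn at 1 + k1 r^2 times it, then the intrinsics apply), "origin" and "attitude" of the camera in the world. Camera axes: x right, y down, z forward; pixel columns grow to the right and rows downward; lengths in mm; the calibration is good to about 2 mm. A picture is of the moment at which its call begins: read the wrist's pose just before it. get_calibration takes no time and is no camera call; for the wrist camera it gives the pose at the moment of the call.
- manip.sign_off(): hands the job in; it is judged then, once.
The state is a dict: "clock": time; "joints": joint angles; "qd": joint speeds; "effort": joint torques, N m; "eef_pos": TCP position; "eef_rot": TCP orientation; "wrist_force": force on the tool from outside, world axes, zero at the start; "moment": the same for the moment, N m; "finger_gap": finger opening in mm; "finger_force": force on a finger pad.
Only numpy, scipy, OpenCV 4.12 (cv2) and the standard library are available. Lean on these libraries where they do the work, as an engineer would, in place of code of your own. Each camera call takes 0.05 s, during which the arm holds its last target. There are 200 camera calls.

## Working session

There is one attempt and no reset: what is moved stays moved. The work goes in short steps, Python scripts to look and compute and a tool call to move; the robot and the scene stay as the last step left them, time stands still between calls to the robot, and variables do not carry over. Pictures are saved under pics/ and viewed, at most 10 in all, crops included, and the job is handed in when it is done.

Besides the shell and the picture viewer there is one more tool, called as name(argument=value, ...), one argument or row to a line, values as JSON. jog_arm: Moves the arm, as the interface text tells. Its arguments: {"type":"object","properties":{"plan":{"type":"array"},"claw":{"type":"number"},"force":{"type":"number"}},"required":["plan"]}

```bash
mkdir -p pics; cat > h.py <<'E'
import numpy as np, cv2
from cell import manip, camera, get_calibration
def snap(name,out):
    c=get_calibration(name); p,d=camera(name)
    cv2.imwrite(f'pics/{out}.png',cv2.cvtColor(p,cv2.COLOR_RGB2BGR)); np.savez(f'pics/{out}.npz',p=p,d=d,c=np.array([c],dtype=object)); return c,p,d
def load(out):
    z=np.load(f'pics/{out}.npz',allow_pickle=True); return z['c'][0],z['p'],z['d']
def ray(c,u,v):
    K=np.array([[c['fx'],0,c['cx']],[0,c['fy'],c['cy']],[0,0,1.]])
    q=cv2.undistortPoints(np.array([[[u,v]]],float),K,np.array([c['k1'],0,0,0.]))[0,0]
    return np.array([q[0],q[1],1.])
def rot(c):
    a=np.array(c['attitude'],float)
    if a.shape==(3,3): return a
    from scipy.spatial.transform import Rotation as R
    return R.from_euler('xyz',a).as_matrix() if a.size==3 else R.from_quat(a).as_matrix()
def pt(c,d,u,v):
    w=d[int(round(v))-1:int(round(v))+2,int(round(u))-1:int(round(u))+2]; w=w[w>0]
    return rot(c)@(ray(c,u,v)*np.median(w))+np.array(c['origin'])
def ptz(c,u,v,z):
    o=np.array(c['origin'],float); r=rot(c)@ray(c,u,v); return o+r*(z-o[2])/r[2]
E
python3 - <<'E'
from h import *
for n in('scene','top'):
    c,p,d=snap(n,n); print(c)
print(manip.read_state())
E
```

```text
{'fx': 452.2763150522655, 'fy': 452.2763150522655, 'cx': 319.9355746411885, 'cy': 195.37944373390158, 'k1': -0.06276530132153403, 'origin': array([1400.27825463,  534.66511515,  940.27828527]), 'attitude': array([-2.27077002,  0.01559521,  2.09643578])}
{'fx': 464.9360080193783, 'fy': 464.9360080193783, 'cx': 323.2345740432315, 'cy': 201.0098030139011, 'k1': -0.025119713526897805, 'origin': array([ 279.8310495 ,   41.52571613, 1409.84473965]), 'attitude': array([-2.95009703e+00, -2.69389681e-03, -1.56353111e+00])}
{'clock': 0.1, 'joints': array([ 1.11047246e+00,  3.00384937e-01,  1.52147972e+00, -1.37742912e-05,
        1.32071440e+00, -6.66208849e-02]), 'qd': array([ 0.0007724 , -0.00159105, -0.00187805,  0.00090632,  0.00053281,
       -0.00075303]), 'effort': array([ 1.85952325e-03, -5.32643473e+01, -3.53289449e+01,  7.09746312e-02,
        2.35034153e-02, -2.51344818e-05]), 'eef_pos': array([210.90314953, 507.71478598, 204.97647388]), 'eef_rot': array([-3.14060754e+00, -5.23540864e-05,  2.74789306e+00]), 'wrist_force': array([ 0.14714491, -0.24241027, -0.46490443]), 'moment': array([-0.0273345 , -0.01475648, -0.01727685]), 'finger_force': 0.0, 'finger_gap': 93.79453811374194}
```

View pics/scene.png

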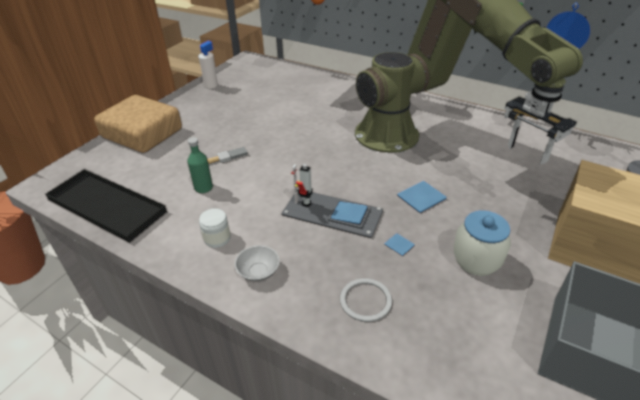

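View pics/top.png

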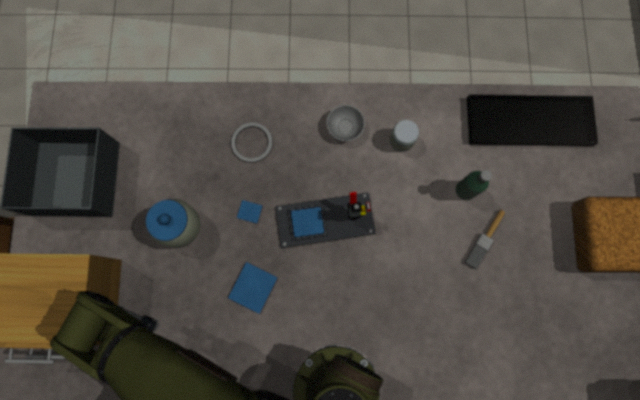

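The scene view shows the stand at about (332,212), with its post at (304,185) and the cover at (350,212). In the top view the base plate corners are near (276,207), (283,247), (374,233) and (369,194). I'll enlarge both.

```bash
python3 - <<'E'
from h import *
a=cv2.imread('pics/top.png')[185:255,265:385]; b=cv2.imread('pics/scene.png')[160:240,270:390]
a=cv2.resize(a,None,fx=5,fy=5,interpolation=2); b=cv2.resize(b,None,fx=5,fy=5,interpolation=2)
b=b[:,:]; im=np.vstack([a[:300] if 0 else a,b])
im=cv2.resize(im,None,fx=.78,fy=.78,interpolation=3)
cv2.imwrite('pics/c1.png',im); print(im.shape)
E
```

```text
(585, 468, 3)
```

View pics/c1.png

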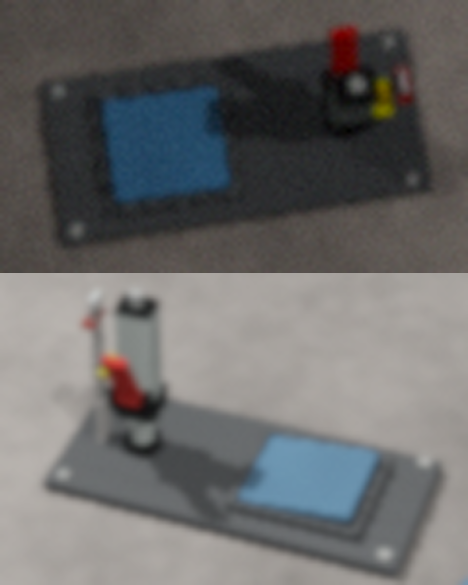

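The enlarged top view puts the plate corners at crop (40,85), (65,243), (430,188) and (403,30). The lever leans up the image, towards world +x.

```bash
python3 - <<'E'
from h import *
c,p,d=load('top')
P=np.array([ptz(c,265+u/3.9,185+v/3.9,12) for u,v in [(40,85),(65,243),(430,188),(403,30)]])
print(P.round(1), P.mean(0).round(1))
e=[np.linalg.norm(P[i]-P[(i+1)%4]) for i in range(4)];print(e)
y=(P[0]+P[1]-P[2]-P[3])[:2]; yaw=np.arctan2(-y[0],y[1]);print('yaw',yaw)
o=P.mean(0)[:2]; Rm=np.array([[np.cos(yaw),-np.sin(yaw)],[np.sin(yaw),np.cos(yaw)]])
for n,q in dict(post=(0,-85),press=(0,88),tip=(40,-85)).items(): print(n,(o+Rm@q).round(1))
# depth check
print('cover',pt(c,d,308,222).round(1),'legtop',pt(c,d,265+358/3.9,185+85/3.9).round(1),'plate',pt(c,d,330,232).round(1))
# scene: bolts check
s,_,sd=load('scene')
f=lambda u,v:(270+u/3.9,160+(v-273)/3.9)
print('scene legtop',pt(s,sd,*f(137,300)).round(1), 'platecorner',ptz(s,*f(45,485),12).round(1),ptz(s,*f(405,570),12).round(1),ptz(s,*f(440,462),12).round(1))
print('wrist',get_calibration('wrist'))
E
```

```text
[[ 531.7  186.2   12. ]
 [ 408.2  163.6   12. ]
 [ 452.9 -118.3   12. ]
 [ 578.   -98.7   12. ]] [492.7  33.2  12. ]
[np.float64(125.58931273382404), np.float64(285.4510836419322), np.float64(126.59972187976913), np.float64(288.65227779323027)]
yaw 0.1592062390057052
post [506.2 -50.7]
press [478.7 120.1]
tip [545.7 -44.4]
cover [484.   85.2  22.9] legtop [506.5 -51.8 161.7] plate [455.7  18.6  11.2]
scene legtop [510.5 -45.5 156. ] platecorner [588.4 -88.1  12. ] [536.2 195.8  12. ] [414.1 169.4  12. ]
wrist {'fx': 329.29498617624665, 'fy': 329.29498617624665, 'cx': 322.0409617240196, 'cy': 207.0232683489803, 'k1': -0.02848880607806196, 'origin': array([148.09836991, 533.54118801, 384.96465981]), 'attitude': array([2.90692379e+00, 1.88737950e-03, 1.17734848e+00])}
```

jog_arm(
  plan=[0.28, -0.468, 0.025, 0, 0, -58.3, 0.28, -0.468, 0.025, 0, 0, -58.3, 0.28, -0.468, 0.025, 0, 0, -58.3, 0.28, -0.468, 0.025, 0, 0, -58.3, 0.28, -0.468, 0.025, 0, 0, -58.3, 0.28, -0.468, 0.025, 0, 0, -58.3, 0.28, -0.468, 0.025, 0, 0, -58.3, 0.28, -0.468, 0.025, 0, 0, -58.3, 0.28, -0.468, 0.025, 0, 0, -58.3, 0.28, -0.468, 0.025, 0, 0, -58.3, 0.28, -0.468, 0.025, 0, 0, -58.3, 0.28, -0.468, 0.025, 0, 0, -58.3, 0.28, -0.468, 0.025, 0, 0, -58.3, 0.28, -0.468, 0.025, 0, 0, -58.3, 0.28, -0.468, 0.025, 0, 0, -58.3, 0.28, -0.468, 0.025, 0, 0, -58.3],
  claw=0,
)

```text
clock: 1.7
eef_pos: [490.7, 40.7, 230.6]
eef_rot: [3.141, -0.0, 1.732]
wrist_force: [-0.5, 0.2, -0.4]
finger_gap: 0.5
finger_force: 0.0
```

```bash
python3 - <<'E'
from h import *
c,p,d=snap('wrist','w1'); print(c['origin'],c['attitude']); s=manip.read_state(); print(s['clock'],s['eef_pos'],s['eef_rot'])
E
```

```text
[478.97848796 106.90679235 410.58282584] [2.90611631e+00 2.61759147e-04 1.61307619e-01]
1.75 [490.79548134  40.61470291 230.56154397] [3.14140554e+00 3.43762589e-05 1.73152458e+00]
```

View pics/w1.png

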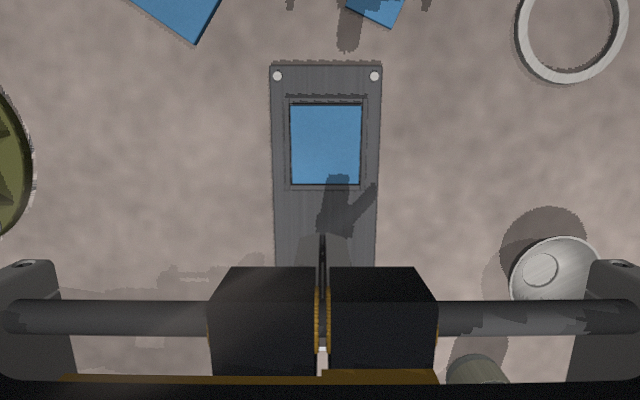

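The wrist view shows the plate's +y end with corners at (271,65) and (382,65), its screws at (277,76) and (374,76), and the cover from (289,103) to (361,185). The post is hidden behind the fingers.

```bash
python3 - <<'E'
from h import *
c,p,d=load('w1')
A,B=ptz(c,271,66,12),ptz(c,382,66,12); print(A,B,np.linalg.norm(A-B))
L,Rr=ptz(c,275,240,12),ptz(c,377,240,12); print(L,Rr,np.linalg.norm(L-Rr))
m1=(A+B)/2;m2=(L+Rr)/2; v=m1-m2; yaw=np.arctan2(-v[0],v[1]); print('yaw',yaw, np.arctan2((B-A)[1],(B-A)[0]))
for w in (yaw,):
  y=np.array([-np.sin(w),np.cos(w)]); o=m1[:2]-145*y
  print('o',o,'press',o+88*y,'post',o-85*y)
for q in [(289,103,27.),(361,103,27.),(291,185,20),(361,185,20)]: print(ptz(c,*q).round(1), pt(c,d,q[0]+(5 if q[0]<320 else -5),q[1]+(5 if q[1]<150 else -5)).round(1))
print(pt(c,d,300,250),pt(c,d,325,90))
E
```

```text
[410.62050001 165.65692603  12.        ] [534.9729801  185.92649467  12.        ] 125.99362967117764
[441.91583119 -39.87873814  12.        ] [570.44693309 -18.9615214   12.        ] 130.22201853561995
yaw 0.1612709713318754 0.16157989847945448
o [496.07979825  32.67323076] press [481.94939052 119.53134251] post [509.72848754 -51.223809  ]
[438.1 128.   27. ] [444.5 123.5  28.9]
[517.4 141.   27. ] [512.7 134.6  29.6]
[452.8  35.3  20. ] [457.9  42.5  21.8]
[535.7  48.8  20. ] [528.6  53.9  21.1]
[477.62759365  48.55218234 260.57375413] [475.36509619 149.59373809  13.39329453]
```

jog_arm(
  plan=[-0.009, 0.079, -0.02, 0, 0, 0, -0.009, 0.079, -0.07, 0, 0, 0, -0.009, 0.079, -0.12, 0, 0, 0, -0.009, 0.079, -0.165, 0, 0, 0, -0.009, 0.079, -0.18, 0, 0, 0, -0.009, 0.079, -0.192, 0, 0, 0, -0.009, 0.079, -0.198, 0, 0, 0, -0.009, 0.079, -0.201, 0, 0, 0, -0.009, 0.079, -0.203, 0, 0, 0, -0.009, 0.079, -0.205, 0, 0, 0, -0.009, 0.079, -0.207, 0, 0, 0, -0.009, 0.079, -0.209, 0, 0, 0, -0.009, 0.079, -0.21, 0, 0, 0, -0.009, 0.079, -0.21, 0, 0, 0],
)

```text
clock: 3.15
eef_pos: [482.4, 119.0, 20.6]
eef_rot: [3.141, 0.0, 1.73]
wrist_force: [0.4, 2.0, 4.4]
finger_gap: 0.2
finger_force: 2.0
```

jog_arm(
  plan=[0, 0, -0.0007, 0, 0, 0, 0, 0, -0.0014, 0, 0, 0, 0, 0, -0.0014, 0, 0, 0, 0, 0, -0.0014, 0, 0, 0],
)

```text
clock: 3.55
eef_pos: [482.3, 118.9, 20.2]
eef_rot: [3.141, 0.0, 1.73]
wrist_force: [-4.6, 1.2, 20.4]
finger_gap: 0.9
finger_force: 10.1
```

Cover bottomed at 20 N. I'll rise and look at the leg from above, with the cover in the same view.

jog_arm(
  plan=[0, 0, 0.03, 0, 0, 0, 0, 0, 0.08, 0, 0, 0, 0, 0, 0.13, 0, 0, 0, 0, 0, 0.18, 0, 0, 0, 0.005, -0.03, 0.21, 0, 0, 0, 0.03, -0.188, 0.215, 0, 0, 0, 0.03, -0.188, 0.215, 0, 0, 0, 0.03, -0.188, 0.215, 0, 0, 0, 0.03, -0.188, 0.215, 0, 0, 0, 0.03, -0.188, 0.215, 0, 0, 0, 0.03, -0.188, 0.215, 0, 0, 0],
  claw=0.094,
)

```text
clock: 4.65
eef_pos: [511.7, -68.3, 233.6]
eef_rot: [-3.141, -0.0, 1.73]
wrist_force: [-0.1, 0.2, 0.5]
finger_gap: 84.9
finger_force: 0.0
```

```bash
python3 - <<'E'
from h import *
c,p,d=snap('wrist','w2'); print(c['origin'],c['attitude']); s=manip.read_state(); print(s['clock'],s['eef_pos'],s['eef_rot'])
E
```

```text
[500.25414874  -2.18040124 413.65508074] [2.90656941e+00 1.51219802e-03 1.59987602e-01]
4.7 [511.77589665 -67.87915996 233.74770083] [-3.14085678e+00 -3.65488173e-04  1.73136202e+00]
```

View pics/w2.png

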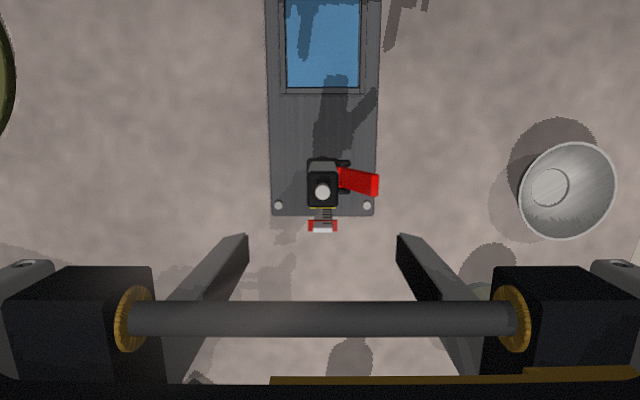

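The view shows the cover sitting in its rim at the top, the stub at (322,191), the lever's top end at (378,182) and the red tab at (322,225). Next I'll work out the mark height from the wrist depth and a scene close-up.

```bash
python3 - <<'E'
from h import *
c,p,d=load('w2')
w=.161; ex=np.array([np.cos(w),np.sin(w)]); ey=np.array([-np.sin(w),np.cos(w)])
st=ptz(c,322,191,164); print('stub',st, pt(c,d,322,191))
o=st[:2]+85*ey; print('o',o)
def sf(P): q=P[:2]-o; return np.array([q@ex,q@ey,P[2]]).round(1)
print('lever tip',sf(pt(c,d,374,184)),sf(pt(c,d,360,182)))
for q in [(300,80),(350,80),(300,20),(350,20),(272,100)]: print('cover',q,sf(pt(c,d,*q)))
for q in [(311,226),(314,226),(333,226),(335,225),(322,225),(322,229)]: print('tab',q,sf(pt(c,d,*q)),p[q[1],q[0]])
for z in (110,125,140): print(z,sf(ptz(c,309,225,z)),sf(ptz(c,337,225,z)))
s=cv2.imread('pics/scene.png')[160:220,280:325]; s1=cv2.resize(s,None,fx=10,fy=10,interpolation=2)
t=cv2.imread('pics/w2.png')[150:240,295:395]; t=cv2.resize(t,(350,315),interpolation=2)
im=np.zeros((600,800,3),np.uint8); im[:600,:450]=s1; im[:315,450:]=t; cv2.imwrite('pics/c2.png',im)
E
```

```text
stub [507.35073243 -48.72637061 164.        ] [507.30688526 -48.43878026 165.54252655]
o [493.72477734  35.17436447]
lever tip [ 44.5 -84.4 134.9] [ 34.3 -85.3 118.5]
cover (300, 80) [-25.   15.4  20.5]
cover (350, 80) [31.5 15.3 20.6]
cover (300, 20) [-24.   77.5  20.7]
cover (350, 20) [30.4 77.5 20.6]
cover (272, 100) [-58.5  -5.6  12.6]
tab (311, 226) [  -9.8 -122.2  133.8] [150  35  25]
tab (314, 226) [  -6.9 -118.7  145.4] [98 97 92]
tab (333, 226) [   9.7 -122.3  133.7] [148  56  53]
tab (335, 225) [  11.4 -121.4  133.5] [164  56  53]
tab (322, 225) [-1.000e-01 -1.182e+02  1.443e+02] [104  97  96]
tab (322, 229) [-1.000e-01 -1.191e+02  1.528e+02] [198 199 200]
110 [ -12.6 -128.4  110. ] [  14.3 -128.4  110. ]
125 [ -12.  -123.9  125. ] [  13.6 -123.9  125. ]
140 [ -11.3 -119.4  140. ] [  12.9 -119.5  140. ]
```

View pics/c2.png

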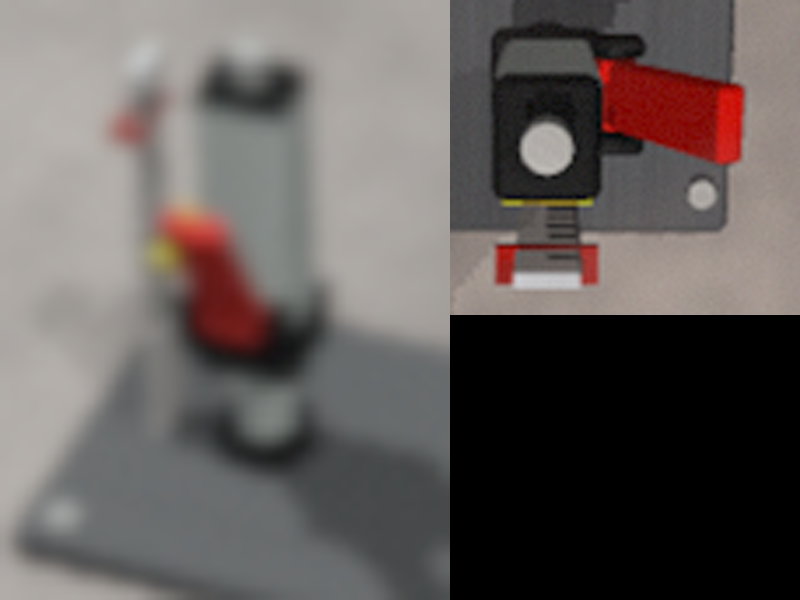

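```bash
python3 - <<'E'
from h import *
c,p,d=load('w2')
w=.161; ex=np.array([np.cos(w),np.sin(w)]); ey=np.array([-np.sin(w),np.cos(w)])
o=np.array([493.72,35.17])
def sf(P): q=P[:2]-o; return np.array([q@ex,q@ey,P[2]]).round(1)
def p1(u,v): return rot(c)@(ray(c,u,v)*d[v,u])+c['origin']
for v in range(217,236): print(v,[(sf(p1(u,v)).tolist(),p[v,u].tolist()) for u in (310,335)])
for v in (206,207,208,209): print(v,sf(p1(319,v)),p[v,319])
E
```

```text
217 [([-15.9, -150.3, 0.2], [156, 144, 138]), ([16.5, -149.9, 1.6], [166, 153, 147])]
218 [([-15.9, -151.4, 0.8], [166, 156, 151]), ([16.6, -151.4, 1.0], [165, 155, 148])]
219 [([-16.0, -153.0, -0.1], [126, 119, 115]), ([16.5, -152.2, 3.0], [126, 117, 113])]
220 [([-10.7, -117.2, 132.2], [124, 20, 14]), ([11.5, -117.4, 131.2], [122, 38, 32])]
221 [([-10.7, -117.7, 133.5], [171, 30, 23]), ([11.4, -117.9, 132.8], [167, 50, 46])]
222 [([-10.7, -118.7, 133.1], [167, 30, 25]), ([11.4, -118.5, 133.9], [163, 52, 48])]
223 [([-10.8, -119.9, 132.2], [165, 25, 13]), ([11.4, -119.5, 133.6], [163, 57, 50])]
224 [([-10.7, -120.7, 132.7], [155, 33, 25]), ([11.4, -120.4, 133.7], [164, 58, 53])]
225 [([-10.7, -121.3, 133.7], [148, 38, 31]), ([11.5, -121.6, 132.9], [164, 56, 53])]
226 [([-10.8, -122.5, 133.0], [146, 34, 28]), ([11.5, -122.7, 132.2], [162, 55, 53])]
227 [([-10.7, -122.8, 134.8], [151, 36, 33]), ([11.5, -123.3, 133.3], [159, 49, 48])]
228 [([-10.8, -124.3, 133.2], [150, 40, 35]), ([11.5, -124.5, 132.4], [159, 54, 50])]
229 [([-10.7, -124.7, 134.7], [147, 38, 34]), ([11.5, -125.1, 133.5], [163, 51, 46])]
230 [([-10.7, -125.8, 134.1], [148, 46, 41]), ([11.5, -125.9, 133.7], [162, 58, 53])]
231 [([-10.8, -127.2, 132.8], [155, 116, 112]), ([11.5, -127.0, 133.4], [160, 115, 110])]
232 [([-16.1, -170.6, 0.6], [162, 153, 147]), ([16.8, -170.8, -0.2], [155, 145, 142])]
233 [([-16.1, -171.6, 1.5], [160, 149, 142]), ([16.7, -172.0, 0.4], [152, 141, 136])]
234 [([-16.2, -173.4, 0.2], [160, 149, 143]), ([16.8, -173.8, -0.8], [155, 144, 137])]
235 [([-16.1, -174.3, 1.9], [160, 147, 141]), ([16.8, -174.6, 0.8], [156, 144, 137])]
206 [ -2.5 -99.4 153.2] [21 18 23]
207 [  -2.5 -100.1  153.7] [101  83  24]
208 [  -3.2 -116.7   89.1] [119 103  62]
209 [  -3.2 -118.4   86.1] [84 82 81]
```

The tab is a flat fin with its top at z≈132–133, so its centre is about 130.5–131. The pointer is at 87, which makes the rise about 44 mm. The grip centre belongs 17 mm to stand +x of the stub, at world (524,−46).

jog_arm(
  plan=[0.012, 0.023, 0, 0, 0, 0, 0.012, 0.023, 0, 0, 0, 0, 0.012, 0.023, -0.03, 0, 0, 0, 0.012, 0.023, -0.06, 0, 0, 0, 0.012, 0.023, -0.09, 0, 0, 0, 0.012, 0.023, -0.11, 0, 0, 0, 0.012, 0.023, -0.119, 0, 0, 0, 0.012, 0.023, -0.119, 0, 0, 0, 0.012, 0.023, -0.119, 0, 0, 0],
)

```text
clock: 5.6
eef_pos: [524.4, -45.9, 116.1]
eef_rot: [3.14, 0.0, 1.731]
wrist_force: [-0.5, 0.1, 0.3]
finger_gap: 94.2
finger_force: 0.0
```

```bash
python3 - <<'E'
from h import *
c,p,d=snap('wrist','w3'); s=manip.read_state(); print(s['clock'],s['eef_pos'],s['wrist_force'])
E
```

```text
5.65 [524.55959018 -45.99057971 116.27979017] [-0.43251419 -0.33576377  0.49001322]
```

View pics/w3.png

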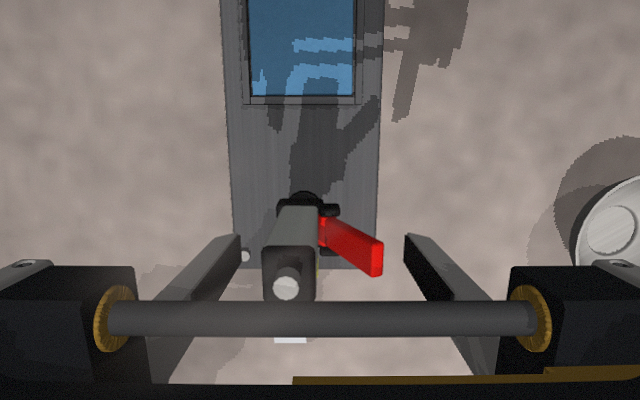

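The fingers straddle the sleeve's left face (column 262) and the lever end (column 383). I'll close on them.

jog_arm(
  plan=[0, 0, 0, 0, 0, 0, 0, 0, 0, 0, 0, 0, 0, 0, 0, 0, 0, 0, 0, 0, 0, 0, 0, 0, 0, 0, 0, 0, 0, 0, 0, 0, 0, 0, 0, 0, 0, 0, 0, 0, 0, 0],
  claw=0.03,
  force=20,
)

```text
clock: 6.35
eef_pos: [522.5, -46.5, 115.6]
eef_rot: [-3.138, -0.0, 1.73]
wrist_force: [-18.6, -3.1, 16.1]
finger_gap: 53.9
finger_force: 20.0
```

jog_arm(
  plan=[0, 0, 0.005, 0, 0, 0, 0, 0, 0.012, 0, 0, 0, 0, 0, 0.02, 0, 0, 0, 0, 0, 0.02, 0, 0, 0],
)

```text
clock: 6.75
eef_pos: [520.6, -46.7, 133.9]
eef_rot: [-3.132, -0.001, 1.73]
wrist_force: [-22.9, -7.0, -1.9]
finger_gap: 50.2
finger_force: 20.0
```

jog_arm(
  plan=[0.001, 0, 0, 0, 0, 0, 0.002, 0, 0, 0, 0, 0],
  force=10,
)

```text
clock: 6.95
eef_pos: [522.7, -46.4, 133.2]
eef_rot: [-3.132, -0.002, 1.73]
wrist_force: [-20.4, -3.0, -2.8]
finger_gap: 54.5
finger_force: 10.0
```

jog_arm(
  plan=[0.0, 0, 0, 0, 0, 0, -0.003, 0, 0, 0, 0, 0, -0.003, 0, 0, 0, 0, 0],
  force=9,
)

```text
clock: 7.25
eef_pos: [520.5, -46.7, 133.6]
eef_rot: [-3.135, -0.0, 1.73]
wrist_force: [-13.9, -6.5, -3.9]
finger_gap: 50.3
finger_force: 9.0
```

jog_arm(
  plan=[0, 0, 0.006, 0, 0, 0, 0, 0, 0.012, 0, 0, 0, 0, 0, 0.018, 0, 0, 0, 0, 0, 0.024, 0, 0, 0, 0, 0, 0.026, 0, 0, 0, 0, 0, 0.026, 0, 0, 0],
)

```text
clock: 7.85
eef_pos: [520.6, -46.7, 159.9]
eef_rot: [-3.135, -0.0, 1.73]
wrist_force: [-14.9, -5.7, -2.5]
finger_gap: 50.4
finger_force: 9.0
```

```bash
python3 - <<'E'
from h import *
s=manip.read_state(); print(s['clock'],s['eef_pos'],s['wrist_force'],s['finger_gap'])
c,p,d=snap('wrist','w4'); s1,q,e=snap('scene','s4')
a=p[100:350,200:450]; b=q[120:220,260:360]
im=np.hstack([cv2.resize(a,(400,400),interpolation=2),cv2.resize(b,(400,400),interpolation=2)])
cv2.imwrite('pics/c4.png',im[:,:,::-1])
E
```

```text
7.85 [520.55700514 -46.69598691 159.88793599] [-14.86205366  -5.68996502  -2.48090407] 50.38277154843199
```

View pics/c4.png

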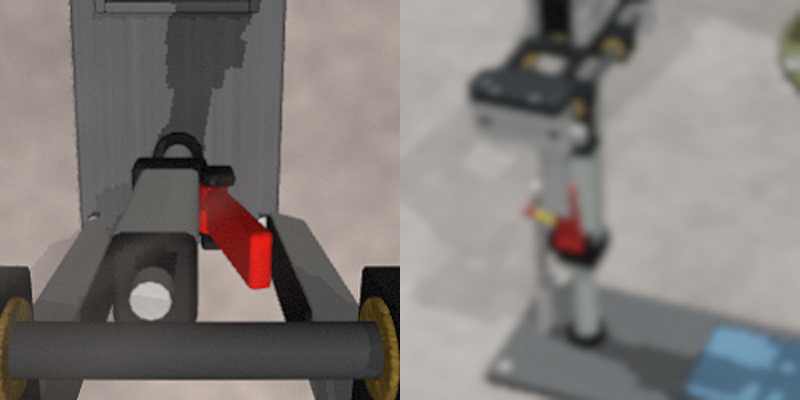

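The leg has come up. In the scene crop the yellow pointer at (545,215) is about level with the red tab at (531,211). I'll take the leg's height from the wrist depth on the stub, full image (295,287).

```bash
python3 - <<'E'
from h import *
c,p,d=load('w4')
for q in [(295,287),(295,290),(292,286),(286,255),(310,256),(290,262)]: print(q,pt(c,d,*q).round(1),p[q[1],q[0]])
print('plate',pt(c,d,290,115).round(1)); print('leverend',pt(c,d,362,260).round(1))
s,q,e=load('s4'); h=cv2.cvtColor(q,cv2.COLOR_RGB2HSV)
for n,lo,hi in(('yel',(20,120,80),(35,255,255)),('red',(172,120,60),(180,255,255)),('red0',(0,150,60),(6,255,255))):
  m=cv2.inRange(h,lo,hi); ys,xs=np.nonzero(m); k=(abs(xs-300)<20)&(abs(ys-175)<20); print(n,list(zip(xs[k],ys[k]))[:60])
w=.161; ex=np.array([np.cos(w),np.sin(w)]); ey=np.array([-np.sin(w),np.cos(w)])
o=np.array([493.72,35.17])
def proj(P):
  C=rot(s).T@(np.array(P)-s['origin']); K=np.array([[s['fx'],0,s['cx']],[0,s['fy'],s['cy']],[0,0,1.]])
  return cv2.projectPoints(C[None],np.zeros(3),np.zeros(3),K,np.array([s['k1'],0,0,0.]))[0].ravel().round(1)
for x in(-13,0,13): print('tab',x,proj([*(o+x*ex-122*ey),131]),'ptr',proj([*(o+x*ex-114*ey),131]))
E
```

```text
(295, 287) [508.3 -48.7 209.1] [179 174 169]
(295, 290) [508.5 -49.9 209.4] [180 176 172]
(292, 286) [506.9 -48.4 209.2] [181 175 171]
(286, 255) [501.8 -38.8 199. ] [69 65 64]
(310, 256) [512.7 -37.5 198.9] [52 50 48]
(290, 262) [504.1 -41.8 199.2] [51 50 46]
plate [475.4  26.6  12.8]
leverend [539.6 -42.  182.6]
yel [(np.int64(294), np.int64(173)), (np.int64(295), np.int64(174)), (np.int64(296), np.int64(174)), (np.int64(297), np.int64(174))]
red [(np.int64(303), np.int64(183))]
red0 [(np.int64(300), np.int64(175)), (np.int64(301), np.int64(175)), (np.int64(302), np.int64(175)), (np.int64(303), np.int64(175)), (np.int64(299), np.int64(176)), (np.int64(300), np.int64(176)), (np.int64(301), np.int64(176)), (np.int64(302), np.int64(176)), (np.int64(303), np.int64(176)), (np.int64(299), np.int64(177)), (np.int64(300), np.int64(177)), (np.int64(301), np.int64(177)), (np.int64(302), np.int64(177)), (np.int64(303), np.int64(177)), (np.int64(299), np.int64(178)), (np.int64(300), np.int64(178)), (np.int64(301), np.int64(178)), (np.int64(302), np.int64(178)), (np.int64(303), np.int64(178)), 
[... 376 characters left out ...]
(180)), (np.int64(302), np.int64(180)), (np.int64(303), np.int64(180)), (np.int64(304), np.int64(180)), (np.int64(305), np.int64(180)), (np.int64(299), np.int64(181)), (np.int64(300), np.int64(181)), (np.int64(301), np.int64(181)), (np.int64(302), np.int64(181)), (np.int64(303), np.int64(181)), (np.int64(304), np.int64(181)), (np.int64(305), np.int64(181)), (np.int64(300), np.int64(182)), (np.int64(301), np.int64(182)), (np.int64(302), np.int64(182)), (np.int64(303), np.int64(182)), (np.int64(304), np.int64(182)), (np.int64(305), np.int64(182)), (np.int64(304), np.int64(183))]
tab -13 [295.3 167.9] ptr [297.8 168.4]
tab 0 [293.6 170.3] ptr [296.  170.9]
tab 13 [291.8 172.8] ptr [294.3 173.4]
```

Stub rise is 43.7 mm, so the pointer is at the mark. The gap gives a lever angle of about 0.23. I'll hold a moment and then swing the lever shut by moving to stand −x.

jog_arm(
  plan=[0, 0, 0, 0, 0, 0, 0, 0, 0, 0, 0, 0, 0, 0, 0, 0, 0, 0, -0.002, -0.0003, 0, 0, 0, 0, -0.004, -0.0006, 0, 0, 0, 0, -0.006, -0.001, 0, 0, 0, 0, -0.0075, -0.0012, 0, 0, 0, 0, -0.0075, -0.0012, 0, 0, 0, 0],
)

```text
clock: 8.75
eef_pos: [515.1, -47.4, 161.0]
eef_rot: [-3.141, 0.0, 1.73]
wrist_force: [-3.8, -3.0, -2.8]
finger_gap: 39.0
finger_force: 9.0
```

jog_arm(
  plan=[-0.001, -0.0002, 0, 0, 0, 0, -0.002, -0.0003, 0, 0, 0, 0, -0.003, -0.0005, 0, 0, 0, 0, -0.003, -0.0005, 0, 0, 0, 0, -0.003, -0.0005, 0, 0, 0, 0],
  force=20,
)

```text
clock: 9.25
eef_pos: [513.1, -47.7, 161.4]
eef_rot: [3.14, 0.0, 1.73]
wrist_force: [5.0, 0.5, -3.7]
finger_gap: 34.9
finger_force: 20.0
```

```bash
python3 - <<'E'
from h import *
c,p,d=snap('wrist','w5')
for q in [(295,287),(298,289),(300,262)]: print(q,pt(c,d,*q).round(1),p[q[1],q[0]])
cv2.imwrite('pics/c5.png',cv2.resize(p[100:350,200:450],(600,600),interpolation=2)[:,:,::-1])
E
```

```text
(295, 287) [500.4 -56.2 198.2] [63 62 57]
(298, 289) [501.9 -56.8 198.5] [62 57 58]
(300, 262) [500.9 -43.1 198.3] [58 58 54]
```

View pics/c5.png

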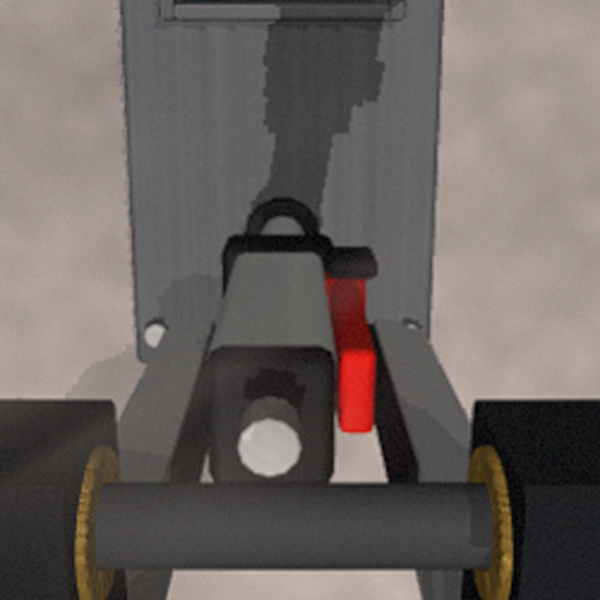

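The lever stands upright against the sleeve and the gap is 35 mm. The leg top at 198.3 is a 43 mm rise, within about 1 mm of the mark. I'll let it settle and hand in.

jog_arm(
  plan=[0, 0, 0, 0, 0, 0, 0, 0, 0, 0, 0, 0, 0, 0, 0, 0, 0, 0, 0, 0, 0, 0, 0, 0],
)

```text
clock: 9.7
eef_pos: [513.1, -47.7, 161.4]
eef_rot: [3.14, 0.0, 1.73]
wrist_force: [5.5, -0.2, -3.9]
finger_gap: 34.9
finger_force: 20.0
```

```bash
python3 -c "
from h import *
s=manip.read_state(); print(s['eef_pos'],s['finger_gap'],s['finger_force'],s['wrist_force']); print(manip.sign_off())"
```

```text
[513.12557979 -47.73172424 161.36473336] 34.94893743193731 19.98805046081543 [ 5.53548343 -0.20270967 -3.89998936]
the job is handed in; nothing more can be done
None
```

I handed the job in at 9.7 s with the cover pressed flush, the leg gripped at 20 N and raised 43 mm (my measurement puts it within about 1 mm of the tab), and the cam lever shut; sign-off returned no verdict.

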